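# Side-load a sample bottle to the set mark of the spring gauge

## Task

Stand the tallest of the three brown bottles at the front of the bench upright on the base plate of the small screw tester, in the gap between the V-shaped jaw and the flat sprung plate, and let go of it. Then turn the tester's bar knob clockwise (seen from above) so that the jaw pushes the bottle against the plate, until the gauge needle stands at the long thick mark, never letting it run past the last short mark, and let go. Leave the other bottles and the cup where they stand.

Things in the scene. Friction and masses are not known exactly. Their poses are not given: they have to be found in the camera images.
- sample: the tallest of the three loose brown screw-cap bottles, 48 mm in diameter (straight body, 62 mm high; cap 33 mm wide above it), 93 mm high; origin at the centre of its underside, z up
- bottle_mid: bystander: brown bottle 42 mm in diameter, 71 mm high; origin at the centre of its underside
- bottle_small: bystander: brown bottle 36 mm in diameter, 68 mm high; origin at the centre of its underside
- cup: bystander: clear plastic cup 52 mm in diameter, 52 mm high; origin at the centre of its underside
- tester: the fixed tester: aluminium base plate 100 mm (its x) by 290 mm (its y, from -170 to +120), top 12 mm above the bench. Grey screw head (76 x 66 mm, centre y = -133, top 85 mm above the bench) carries the knob; the jaw slides out of it toward +y. Grey gauge head (76 x 70 mm, top with dial 67 mm above the bench) is clamped near the +y end. Origin on the bench under the bottle's place; z up
- knob_grip (a point): on the knob's vertical axis (z up), half-way up its bar, 114 mm above the bench. Bar 46 mm long (point's x), 14 mm thick (point's y), top at 127 mm; below it a 48 mm disc, top at 96 mm. Turns stiffly (0.18 N m, up to 0.17 more under load), stays where left, 3.3 to 3.7 rad of turn left at the start. Clockwise from above drives the jaw out, about 10 mm per rad while it is unloaded
- jaw_face (a point): valley of the V-shaped face of the moving steel jaw (40 mm wide in the tester's x, from 16 to 72 mm above the bench; flanks 4 mm proud at the edges), 44 mm above the bench; looks along the tester's +y, where the bottle goes; driven by the knob, through a rubber buffer that lets it give back a few mm under load
- plate_face (a point): centre of the face of the flat sprung plate (40 mm wide, 16 to 60 mm above the bench), 44 mm above the bench; looks along the tester's -y to the jaw and gives way along +y against a 1200 N/m spring, at most 16 mm. At the start jaw and plate are 53 to 62 mm apart
- needle (a joint): angle (rad) of the needle on the white dial on top of the gauge head: 0 unloaded, growing clockwise seen from above, 0.1 rad per mm that the plate gives way. Marks: short at 0, short at 0.5, LONG THICK mark at 1.0 (12 N; points along the tester's -x, to the front), last short mark at 1.4 (17 N)
- needle_tip (a point): tip of the 27 mm black needle, 70 mm above the bench
Not all that is in view belongs to the job. What is shaped like the sample but pink is not meant.

How it is judged:
On the way, in this order (a step that is already met when the one before it is completed fails the run):
1. the tall bottle stands upright and released in the gap between jaw and plate, the gauge still unloaded (x of sample in the frame of tester between -0.01 and 0.01 m and y of sample in the frame of jaw_face above 0.02 m and y of sample in the frame of plate_face below -0.02 m and z of sample in the frame of tester below 0.015 m and angle between sample's own z axis and vertical below 0.1 rad and contact force between the fingers and sample below 0.1 N and value of joint needle below 0.3 rad), for 0.2 s.
2. the jaw pushes the bottle against the plate and the needle stands at the long thick mark (value of joint needle between 0.85 and 1.15 rad and contact force between sample and jaw above 4 N), for 0.2 s.
At the end, for the whole second after the job is handed in: The tall bottle stands on the base plate, upright to 0.1 rad and at rest, within 10 mm of the tester's centre line, squeezed between jaw and plate with the needle within 0.15 rad of the long thick mark (1.0 rad) (all of step 2 and contact force between sample and plate above 4 N and x of sample in the frame of tester between -0.01 and 0.01 m and z of sample in the frame of tester below 0.015 m and angle between sample's own z axis and vertical below 0.1 rad and linear speed of sample below 0.01 m/s); the robot touches nothing.
It fails at once if the needle runs past the last short mark (1.4 rad) (value of joint needle above 1.42 rad).
It fails at once if the sample is squeezed between jaw and plate with more than 22 N (contact force between sample and plate above 22 N).
It fails at once if a bystander is moved more than 30 mm (distance of any of bottle_mid, bottle_small, cup from where it was at the start of the episode above 0.03 m).
It also fails if it takes over 58 s, if anything falls off the work surface, if the arm or the gripper's body presses on something with over 40 N, if the wrist force passes 120 N, or if a joint passes its speed limit or range.

## Robot

A 6-joint arm with a two-finger parallel gripper is mounted at the origin on a cart in front of the work surface, level with it; the furniture and walls round the work are solid. World frame = base frame: x ahead of the robot, y to its left, z up, the work surface at z = 0. Lengths are in m, angles in rad, forces in N, time in s.
With the tool pointing down it reaches from about 0.25 to 0.775 m from the base axis. Payload 4 kg.
Tool frame: the origin (TCP) lies midway between the tips of the shut fingers; the grasp point (between the pads) lies 19 mm behind it (robot.grasp_offset is the distance from the TCP to the grasp point, in m); z points along the fingers, y is the direction in which the jaws open and shut (so a half turn about z gives the same grasp; the last joint's range is limited). The gripper opens to 94 mm and grips with 3 to 60 N. Pads are 16 mm wide; open, the fingers measure 119 mm over their backs; the gripper's body (75 mm by 177 mm) begins 78 mm behind the grasp point.
Start: joints at [-1.243, 0.087, 1.371, -0, 1.684, -0.103], TCP at [0.23, -0.5, 0.206] pointing down, gripper open.
Joint ranges: [-3.1, 3.1], [-0.76, 2.03], [0.27, 2.55], [-1.08, 4.22], [0.17, 2.65], [-2.57, 2.57]. Speed limits (rad/s): [2.79, 2.79, 3.14, 3.14, 3.14, 3.14].

## Interface

Orientations are given as [roll, pitch, yaw] about the fixed x, y, z axes, in that order (R = Rz(yaw) Ry(pitch) Rx(roll)).
In Python, from bench import status, viewer, order, robot gives the robot as it stands. The module is installed in compiled form; this text tells all that it offers.
- The arm moves only by the tool move_arm, never from a script. Its argument "targets" is a list of rows, each a list of 3 entries, a list of its own where there are three numbers: the shift along the tool's x, y, z in mm, then the turn, a rotation vector about the tool's x, y, z in degrees, then the opening, from -1 (shut) to 1 (fully open). A call has 1 to 20 rows; each row is the pose to reach, as a shift and turn from the pose commanded when the call began, along the tool's axes at that moment; what a row does not reach only later rows make up. A row lasts 1/8 s, in which the tool goes at most 62.5 mm and 10.7 degrees, less where a joint would pass 70% of its speed; a pose out of reach is approached as far as the arm can. A call with a gripper value outside its range is refused whole. The fingers move at their own pace and stop on an object; the grip force is fixed at half the most. Time passes only in rows, so rows that repeat a pose let the fingers close. It gives the time, the measured TCP pose, the force and the opening at its end, in the units of the state.
- status.get_obs(): the state, without advancing time (a new reading comes with each control period).
- viewer.snapshot(name): name is "scene" or "top" or "wrist"; returns the picture (480x640x3 uint8, red, green, blue); there is no depth.
- viewer.camera_model(name): a dict with "K" (3x3 intrinsics, pixels), "xyz" and "attitude" of the camera in the world; the wrist camera has in their place "T_tool_cam" (4x4, takes a point from camera to tool coordinates, whose origin is the TCP and whose axes are the flange's). Camera axes: x right, y up, looking along -z (the intrinsics and any distortion apply to the point x, -y, -z); pixel columns grow to the right and rows downward; lengths in m; the calibration is good to about 2 mm. A picture is of the moment at which its call begins: read the wrist's pose just before it. camera_model takes no time and is no camera call.
- order.close_job(): hands the job in, once; it reports no verdict.
The state is a dict: "time": time; "joint_positions": joint angles; "qvel": joint speeds; "joint_torque": joint torques, N m; "tool_pos": TCP position; "ee_rot": TCP orientation; "wrist_force": force on the tool from outside, world axes, zero at the start; "wrist_torque": the same for the moment, N m; "width": finger opening in m.
Only numpy, scipy, OpenCV 4.12 (cv2) and the standard library are available. Lean on these libraries where they do the work, as an engineer would, in place of code of your own. Each camera call takes 0.05 s, during which the arm holds its last target. There are 200 camera calls.

## Working session

There is one attempt and no reset: what is moved stays moved. The work goes in short steps, Python scripts to look and compute and a tool call to move; the robot and the scene stay as the last step left them, time stands still between calls to the robot, and variables do not carry over. Pictures are saved under pics/ and viewed, about 8 in all and at most 12, crops included, and the job is handed in when it is done.

Besides the shell and the picture viewer there is one more tool, called after ">>>" by a JSON object that holds its "method" and its "body". move_arm: Moves the arm, as the interface text tells. Its arguments: {"type":"object","properties":{"targets":{"type":"array"}},"required":["targets"]}

```bash
mkdir -p pics; cat > h.py <<'E'
import numpy as np, cv2
from scipy.spatial.transform import Rotation as R
from bench import status, viewer, order, robot
def snap(n,f):
    o=status.get_obs(); im=viewer.snapshot(n); cv2.imwrite('pics/'+f,im[:,:,::-1]); return o,im
def cam(n,o=None):
    m=viewer.camera_model(n); K=np.array(m['K'])
    if n=='wrist':
        T=np.array(m['T_tool_cam']); Rt=R.from_euler('xyz',o['ee_rot']).as_matrix()
        return K,Rt@T[:3,:3],Rt@T[:3,3]+np.array(o['tool_pos'])
    return K,R.from_euler('xyz',m['attitude']).as_matrix(),np.array(m['xyz'])
def pix2w(n,u,v,z,o=None):
    K,Rc,p=cam(n,o); d=np.linalg.inv(K)@[u,v,1]; d=Rc@np.array([d[0],-d[1],-d[2]])
    return p+d*(z-p[2])/d[2]
def w2pix(n,P,o=None):
    K,Rc,p=cam(n,o); c=Rc.T@(np.array(P)-p); q=K@[c[0],-c[1],-c[2]]; return q[:2]/q[2]
E
python3 - <<'E'
from h import *
for n in ('scene','top'):
    o,_=snap(n,n+'1.png'); print({k:np.round(v,3).tolist() for k,v in viewer.camera_model(n).items() if not isinstance(v,str)})
print(viewer.camera_model('wrist'))
print(o['time'],o['tool_pos'],o['ee_rot'],o['width'])
E
```

```text
{'K': [[446.962, 0.0, 319.536], [0.0, 446.962, 245.266], [0.0, 0.0, 1.0]], 'xyz': [0.178, 0.622, 0.895], 'attitude': [0.707, 0.005, -2.717]}
{'K': [[433.187, 0.0, 324.678], [0.0, 433.187, 241.443], [0.0, 0.0, 1.0]], 'xyz': [0.237, -0.011, 1.155], 'attitude': [0.236, -0.005, -1.456]}
{'K': array([[428.79212622,   0.        , 318.64883696],
       [  0.        , 428.79212622, 236.45270216],
       [  0.        ,   0.        ,   1.        ]]), 'T_tool_cam': array([[ 1.59809831e-03,  9.71178862e-01,  2.38346521e-01,
         6.74881006e-02],
       [ 9.99998667e-01, -1.63166760e-03, -5.64518348e-05,
         4.62866256e-04],
       [ 3.34077467e-04,  2.38346294e-01, -9.71180175e-01,
        -1.78990770e-01],
       [ 0.00000000e+00,  0.00000000e+00,  0.00000000e+00,
         1.00000000e+00]])}
0.05 [ 0.22951314 -0.49926717  0.20436872] [-3.13951549e+00 -1.95701330e-04  4.30794821e-01] 0.09422798266631305
```

View pics/top1.png

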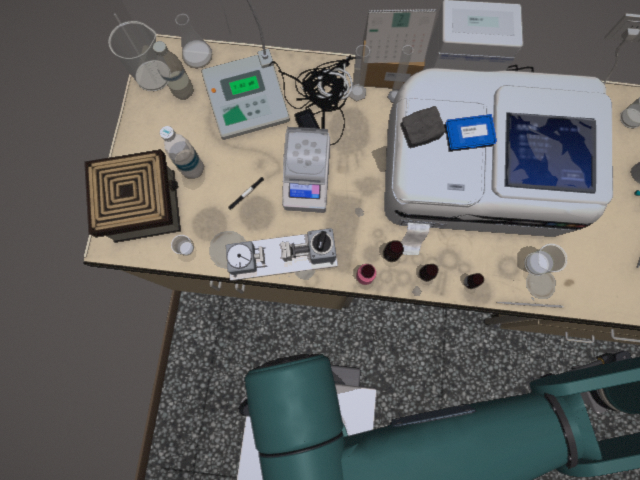

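View pics/scene1.png

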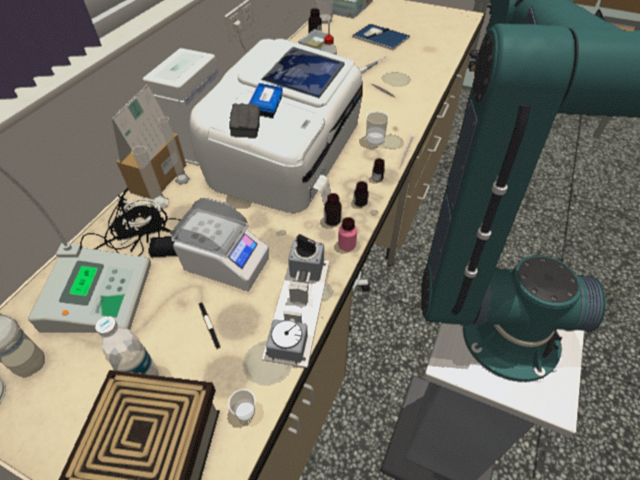

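The top view shows the tester with its gauge head near (240,257) and knob near (321,242). The brown bottles are at (392,251), (429,272) and (475,281), and the pink one is at (367,273). The scene view agrees: the tallest bottle is at (333,210).

```bash
python3 - <<'E'
import cv2,numpy as np
t=cv2.imread('pics/top1.png');s=cv2.imread('pics/scene1.png')
a=cv2.resize(t[220:300,220:420],(800,320),interpolation=cv2.INTER_CUBIC)
b=cv2.resize(s[180:370,260:400][:95],(420,285),interpolation=cv2.INTER_CUBIC)
c=cv2.resize(s[275:368,260:386],(380,280),interpolation=cv2.INTER_CUBIC)
o=np.zeros((600,800,3),np.uint8);o[:320]=a;o[315:600,:420]=b;o[320:600,420:]=c
cv2.imwrite('pics/crop1.png',o)
E
```

```text
(no output)
```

View pics/crop1.png

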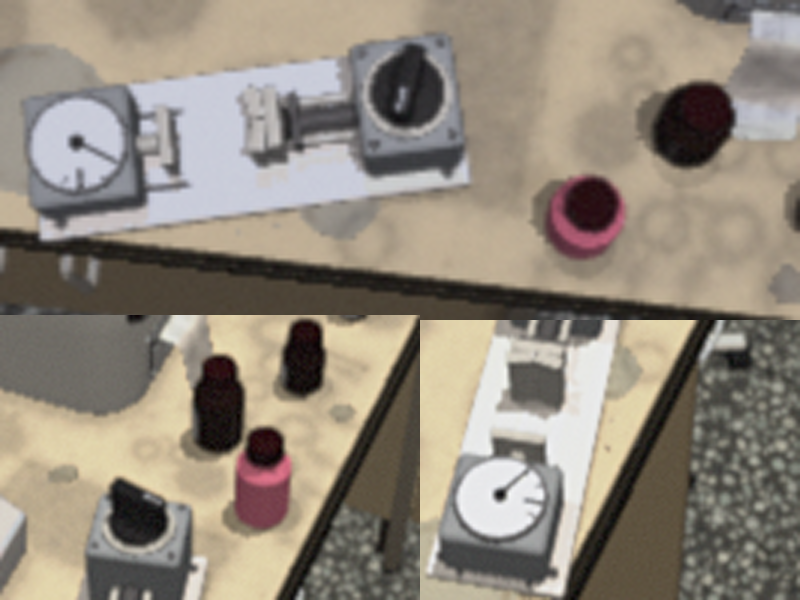

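```bash
python3 - <<'E'
from h import *
f=lambda u,v,z:pix2w('top',220+u/4,220+v/4,z).round(4)
print('cap',f(710,107,.093)); print('body',f(690,128,.04))
k=f(405,90,.096);g=f(77,142,.067);print('knob',k,'dial',g,np.linalg.norm((k-g)[:2]))
c1=f(41,240,.012);c2=f(469,185,.012);print('front corners',c1,c2,np.linalg.norm(c1-c2))
d=(c1-c2)[:2];print('tester yaw (y axis dir)',np.degrees(np.arctan2(d[1],d[0]))-90, np.degrees(np.arctan2(*(g-k)[[1,0]]))-90)
ex=R.from_euler('z',np.arctan2(d[1],d[0])-np.pi/2).as_matrix()
print('origin from corners',c1+ex@[.05,-.12,0],c2+ex@[.05,.17,0])
print('origin from knob',k+ex@[0,.133,0])
for n,a in (('jaw face',(283,122,.072)),('plateface',(160,137,.06)),('plate face2',(178,137,.06)),('plate edge',(167,107,.06))): print(n,f(*a))
b1=f(413,48,.127);b2=f(396,115,.127);print('bar',b1,b2,np.linalg.norm(b1-b2),np.degrees(np.arctan2(*(b1-b2)[[1,0]])))
print('pink',f(592,203,.09)); print('mid',pix2w('top',429,272,.05),'small',pix2w('top',475,281,.05))
E
```

```text
cap [ 0.4995 -0.1705  0.093 ]
body [ 0.4969 -0.1664  0.04  ]
knob [0.4875 0.0213 0.096 ] dial [0.4361 0.2269 0.067 ] 0.21192762915674776
front corners [0.3778 0.252  0.012 ] [ 0.4474 -0.0263  0.012 ] 0.28687113831823513
tester yaw (y axis dir) 14.041087548022574 14.036243467926482
origin from corners [0.45542022 0.14771624 0.012     ] [0.4546611  0.15075162 0.012     ]
origin from knob [0.45523185 0.15032622 0.096     ]
jaw face [0.4633 0.0971 0.072 ]
plateface [0.4468 0.1758 0.06  ]
plate face2 [0.4481 0.1643 0.06  ]
plate edge [0.4669 0.1743 0.06  ]
bar [0.5071 0.0186 0.127 ] [0.4641 0.024  0.127 ] 0.04333774336533916 -7.157813013615811
pink [ 0.4306 -0.1025  0.09  ]
mid [ 0.45276579 -0.26285549  0.05      ] small [ 0.44301544 -0.38188024  0.05      ]
```

```bash
cat >> h.py <<'E'
def rel(p,yaw):
    """world TCP target (m) and yaw (deg), tool down -> tool shift mm, turn about tool axes deg"""
    o=status.get_obs(); R0=R.from_euler('xyz',o['ee_rot'])
    s=R0.inv().apply(np.array(p)-o['tool_pos'])*1000
    t=(R0.inv()*R.from_euler('xyz',[np.pi,0,np.radians(yaw)])).as_rotvec(degrees=True)
    print('t',round(o['time'],2),'shift',s.round(1),'turn',t.round(1),'F',np.round(o['wrist_force'],1),'w',round(o['width'],4),'tcp',np.round(o['tool_pos'],4),'j',np.round(o['joint_positions'],2))
E
python3 -c "
from h import *
rel([.44,-.17,.27],0)
print(pix2w('top',470,228,0),pix2w('top',405,240,.0))"
```

```text
t 0.1 shift [ 328.8 -211.4  -65.1] turn [-0.1  0.  24.7] F [ 0.9 -0.4 -0.9] w 0.0938 tcp [ 0.2295 -0.4993  0.2045] j [-1.24  0.09  1.37 -0.    1.68 -0.1 ]
[ 0.59878685 -0.37989146  0.        ] [ 0.54381561 -0.20345628  0.        ]
```

>>> {"method": "move_arm", "body": {"targets": [[[60, -40, -65], [0, 0, 8], 1], [[330, -211, -65], [0, 0, 25], 1], [[330, -211, -65], [0, 0, 25], 1], [[330, -211, -65], [0, 0, 25], 1], [[330, -211, -65], [0, 0, 25], 1], [[330, -211, -65], [0, 0, 25], 1], [[330, -211, -65], [0, 0, 25], 1], [[330, -211, -65], [0, 0, 25], 1], [[330, -211, -65], [0, 0, 25], 1], [[330, -211, -65], [0, 0, 25], 1]]}}

```text
time: 1.35
tool_pos: [0.4408, -0.1713, 0.2701]
ee_rot: [3.141, 0.001, -0.008]
wrist_force: [-0.0, -0.0, -0.1]
width: 0.0942
```

```bash
python3 -c "
from h import *
o,_=snap('wrist','w1.png')
rel([.498,-.169,.031],0)
print([w2pix('wrist',p,o).round() for p in ([.498,-.169,.093],[.498,-.169,0],[.4306,-.1025,.09])])"
```

```text
t 1.4 shift [ 57.3  -2.7 239.2] turn [ 0.   0.  -0.4] F [-0.6 -0.2  0. ] w 0.0941 tcp [ 0.4408 -0.1713  0.2702] j [-0.49 -0.09  1.42 -0.    1.81  1.09]
[array([314., 144.]), array([315., 142.]), array([237., 225.])]
```

View pics/w1.png

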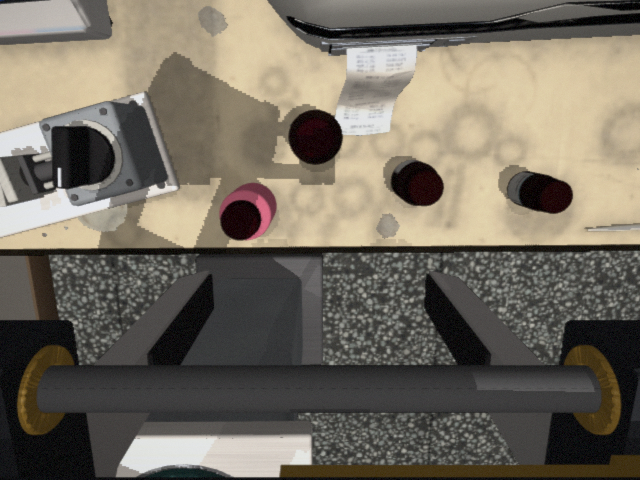

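The wrist view shows the sample's cap centred at about (315,136), the pink bottle at (245,212), and the paper strip and machine front behind the sample, at about row 45.

```bash
python3 -c "
from h import *
o=status.get_obs()
c=pix2w('wrist',315,136,.093,o);print(c)
for z in (0,.03,.1,.15): print(z,pix2w('wrist',400,47,z,o), pix2w('wrist',520,22,z,o))
# spread of dark fixtures: machine top front edge in scene
for z in (.1,.15,.2): print(z,pix2w('scene',300,190,z),pix2w('top',400,225,z),pix2w('top',500,232,z))
"
```

```text
[ 0.50473113 -0.16970025  0.093     ]
0 [ 0.58750237 -0.25228106  0.        ] [ 0.60910453 -0.36665158  0.        ]
0.03 [ 0.58223992 -0.24697087  0.03      ] [ 0.60239931 -0.35370275  0.03      ]
0.1 [ 0.56996088 -0.23458042  0.1       ] [ 0.58675378 -0.32348881  0.1       ]
0.15 [ 0.56119014 -0.2257301   0.15      ] [ 0.57557841 -0.30190742  0.15      ]
0.1 [ 0.58788559 -0.14787317  0.1       ] [ 0.55484044 -0.17145019  0.1       ] [ 0.56579629 -0.42368616  0.1       ]
0.15 [ 0.56213064 -0.0994364   0.15      ] [ 0.53979785 -0.1638609   0.15      ] [ 0.55023457 -0.40414512  0.15      ]
0.2 [ 0.53637569 -0.05099964  0.2       ] [ 0.52475525 -0.15627161  0.2       ] [ 0.53467286 -0.38460408  0.2       ]
```

>>> {"method": "move_arm", "body": {"targets": [[[0, 0, 0], [0, 0, -10], 1], [[10, 0, 0], [0, 0, -20], 1], [[20, 0, 0], [0, 0, -30], 1], [[30, 0, 0], [0, 0, -40], 1], [[40, 0, 0], [0, 0, -50], 1], [[50, 0, 0], [0, 0, -60], 1], [[61, -1, 0], [0, 0, -70], 1], [[61, -1, 0], [0, 0, -80], 1], [[61, -1, 0], [0, 0, -90], 1], [[61, -1, 0], [0, 0, -100], 1], [[61, -1, 0], [0, 0, -110], 1], [[61, -1, 0], [0, 0, -120], 1], [[61, -1, 0], [0, 0, -130], 1], [[61, -1, 0], [0, 0, -140], 1], [[61, -1, 0], [0, 0, -150], 1], [[61, -1, 0], [0, 0, -160], 1], [[61, -1, 40], [0, 0, -170], 1], [[61, -1, 80], [0, 0, -170], 1], [[61, -1, 120], [0, 0, -170], 1], [[61, -1, 120], [0, 0, -170], 1]]}}

```text
time: 3.9
tool_pos: [0.4996, -0.1694, 0.1466]
ee_rot: [3.14, -0.008, 2.96]
wrist_force: [-0.5, 0.3, 0.6]
width: 0.0937
```

```bash
python3 -c "
from h import *
o,_=snap('wrist','w2.png')
rel([.502,-.170,.031],170)
print([w2pix('wrist',p,o).round() for p in ([.502,-.17,.093],[.502,-.17,.062],[.502,-.17,0],[.4306,-.1025,.09])])"
```

```text
t 3.95 shift [-1.000e+00  1.000e-01  1.185e+02] turn [ 0.  -0.2 -0.4] F [ 0.2 -0.2  0. ] w 0.0939 tcp [ 0.5013 -0.1701  0.1495] j [-0.43  0.06  1.51 -0.    1.57 -1.82]
[array([320., 263.]), array([320., 249.]), array([319., 228.]), array([421., 112.])]
```

View pics/w2.png

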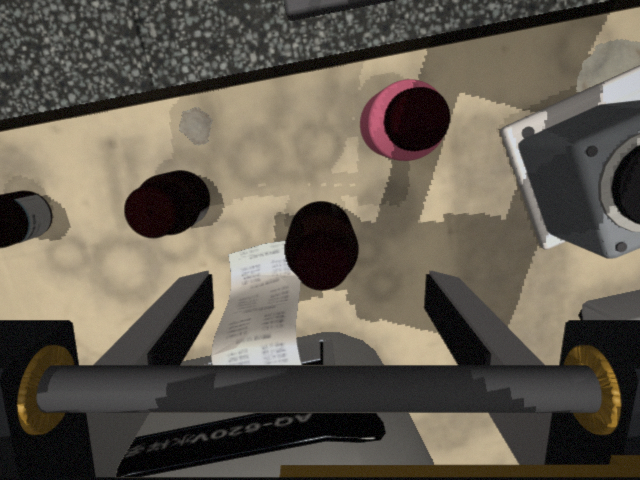

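The wrist view shows the cap at about (322,260) against a predicted (320,263), so the grasp is aligned. The fingers are clear of the pink and mid bottles.

>>> {"method": "move_arm", "body": {"targets": [[[-1, 0, 30], [0, 0, 0], 1], [[-1, 0, 60], [0, 0, 0], 1], [[-1, 0, 90], [0, 0, 0], 1], [[-1, 0, 115], [0, 0, 0], 1], [[-1, 0, 115], [0, 0, 0], 1], [[-1, 0, 115], [0, 0, -1], -1], [[-1, 0, 115], [0, 0, 0], -1], [[-1, 0, 115], [0, 0, 0], -1], [[-1, 0, 115], [0, 0, 0], -1], [[-1, 0, 115], [0, 0, 0], -1], [[-1, 0, 115], [0, 0, 0], -1]]}}

```text
time: 5.32
tool_pos: [0.5035, -0.1694, 0.0356]
ee_rot: [3.141, 0.0, 2.962]
wrist_force: [-0.3, 1.1, 0.5]
width: 0.0474
```

```bash
python3 -c "
from h import *
rel([.502,-.170,.2],170)"
```

```text
t 5.33 shift [   1.4   -0.7 -164.4] turn [ 0.   0.  -0.3] F [-0.3  1.1  0.5] w 0.0474 tcp [ 0.5035 -0.1694  0.0356] j [-0.43  0.14  1.66  0.    1.34 -1.82]
```

```bash
python3 -c "
from h import *
rel([.458,.145,.22],104)
O=np.array([.455,.150]);e=np.radians(14.04);ey=np.array([-np.sin(e),np.cos(e)]);ex=np.array([np.cos(e),np.sin(e)])
f=lambda u,v,z:pix2w('top',220+u/4,220+v/4,z)[:2]-O
for n,a in (('jaw face',(249,127,.072)),('plate top edge',(160,137,.06)),('plate bottom',(178,140,.016))): d=f(*a);print(n,d@ex,d@ey)
"
```

```text
t 5.33 shift [ 101.   301.3 -184.2] turn [ 0.  -0.  65.7] F [-0.3  1.1  0.5] w 0.0474 tcp [ 0.5035 -0.1694  0.0356] j [-0.43  0.14  1.66  0.    1.34 -1.82]
jaw face -0.005256875342650781 -0.03140145840067487
plate top edge -0.001707587538024197 0.02701455977273261
plate bottom 0.0046751839920891195 0.020495671643682656
```

>>> {"method": "move_arm", "body": {"targets": [[[0, 0, -50], [0, 0, 0], -1], [[0, 0, -110], [0, 0, 0], -1], [[0, 0, -170], [0, 0, 0], -1], [[15, 45, -184], [0, 0, 10], -1], [[30, 90, -184], [0, 0, 20], -1], [[45, 135, -184], [0, 0, 30], -1], [[60, 180, -184], [0, 0, 40], -1], [[75, 225, -184], [0, 0, 50], -1], [[90, 270, -184], [0, 0, 60], -1], [[101, 301, -184], [0, 0, 66], -1], [[101, 301, -184], [0, 0, 66], -1], [[101, 301, -184], [0, 0, 66], -1], [[101, 301, -184], [0, 0, 66], -1]]}}

```text
time: 6.95
tool_pos: [0.4581, 0.1434, 0.2192]
ee_rot: [-3.141, 0.001, 1.808]
wrist_force: [-0.7, -0.4, -2.5]
width: 0.0476
```

```bash
python3 -c "
from h import *
o,w=snap('wrist','w3.png')
rel([.4562,.1451,.05],104)
a=w2pix('wrist',o['tool_pos'],o);print(a)
O=np.array([.455,.150,0]);M=R.from_euler('z',14.04,degrees=True).as_matrix()
for n,q in dict(jawL=(-.02,-.031,.072),jawR=(.02,-.031,.072),plL=(-.02,.024,.06),plR=(.02,.024,.06),knob=(0,-.133,.127),dial=(0,.077,.067)).items(): print(n,w2pix('wrist',O+M@q,o).round())
"
```

```text
t 7.0 shift [  2.2  -1.4 169.3] turn [-0.   0.  -0.4] F [ 0.1 -0.1 -2.3] w 0.0475 tcp [0.4582 0.1434 0.2193] j [ 0.19 -0.07  1.5  -0.    1.71 -0.05]
[321.19958688 289.60087272]
jawL [293. 251.]
jawR [344. 251.]
plL [293. 180.]
plR [344. 179.]
knob [319. 408.]
dial [318. 109.]
```

View pics/w3.png

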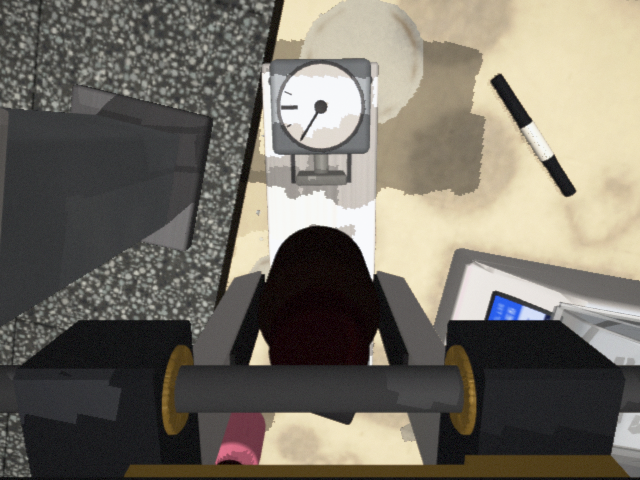

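The wrist view shows the dial centre at (320,106), the needle at zero, the sprung plate at about rows 170–185 and cols 295–348, and the bottle centred near col 319. The tester sits 1–2 mm further to +x and +y than I computed. I'll lower part way and check the gap.

>>> {"method": "move_arm", "body": {"targets": [[[3, 1, 40], [0, 0, 0], -1], [[3, 1, 70], [0, 0, 0], -1], [[3, 1, 90], [0, 0, 0], -1], [[3, 1, 90], [0, 0, 0], -1], [[3, 1, 90], [0, 0, 0], -1]]}}

```text
time: 7.62
tool_pos: [0.459, 0.1473, 0.1305]
ee_rot: [3.14, 0.0, 1.809]
wrist_force: [-0.2, -0.2, -3.5]
width: 0.0474
```

```bash
python3 -c "
from h import *
o,w=snap('wrist','w4.png');_,t=snap('top','t4.png');_,s=snap('scene','s4.png')
rel([.4562,.1451,.05],104)
z=np.zeros((600,800,3),np.uint8)
z[:300,:400]=cv2.resize(t[215:290,210:310],(400,300),interpolation=3)
z[:300,400:]=cv2.resize(s[230:330,255:388],(400,300),interpolation=3)
z[300:,:]=cv2.resize(w[80:320,0:640][:, :],(800,300))
cv2.imwrite('pics/c4.png',z[:,:,::-1])"
```

```text
t 7.78 shift [-1.7 -3.7 80.9] turn [ 0.2  0.  -0.3] F [-0.4 -0.5 -2.9] w 0.0478 tcp [0.4592 0.1476 0.131 ] j [ 0.19 -0.04  1.65 -0.    1.53 -0.05]
```

View pics/c4.png

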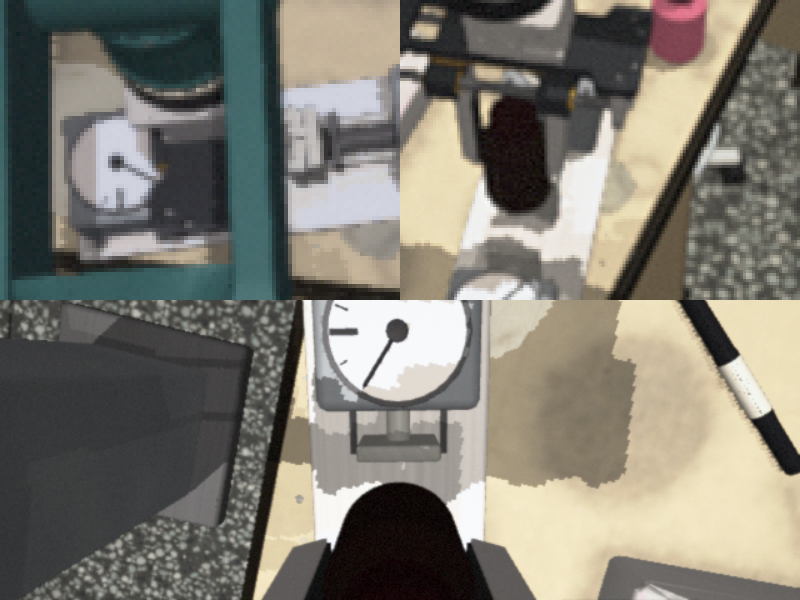

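```bash
python3 -c "
from h import *
o=status.get_obs()
O=np.array([.455,.150,0]);M=R.from_euler('z',14.04,degrees=True).as_matrix()
g=lambda n,p:print(n,(M.T@(p-O)).round(4))
g('plate',pix2w('wrist',319,208.5,.06,o)); g('dial',pix2w('wrist',398/1.25,80+30/1.25,.067,o))
for z in (.0955,.157): g('bottle +y rim',pix2w('wrist',322,226.5,z,o))
g('jaw top-left edge (top cam)',pix2w('top',210+287/4,215+138/4,.072))
g('tcp',o['tool_pos'])
"
```

```text
plate [0.0029 0.0205 0.06  ]
dial [0.0028 0.0792 0.067 ]
bottle +y rim [0.0043 0.0175 0.0955]
bottle +y rim [0.0037 0.0311 0.157 ]
jaw top-left edge (top cam) [ 0.0008 -0.0308  0.072 ]
tcp [ 0.0035 -0.0033  0.131 ]
```

>>> {"method": "move_arm", "body": {"targets": [[[0, 0, 25], [0, 0, 0], -1], [[0, 0, 45], [0, 0, 0], -1], [[0, 0, 60], [0, 0, 0], -1], [[0, 0, 72], [0, 0, 0], -1], [[0, 0, 79], [0, 0, 0], -1], [[0, 0, 82], [0, 0, 0], -1], [[0, 0, 83], [0, 0, 0], -1], [[0, 0, 83], [0, 0, 0], -1]]}}

```text
time: 8.78
tool_pos: [0.4583, 0.1476, 0.0476]
ee_rot: [3.141, 0.0, 1.81]
wrist_force: [-3.9, -0.6, 5.6]
width: 0.0476
```

```bash
python3 -c "
from h import *
rel([.4592,.1476,.0476],104)"
```

```text
t 8.78 shift [-0.2  0.8  0. ] turn [ 0.   0.  -0.3] F [-3.9 -0.6  5.6] w 0.0476 tcp [0.4583 0.1476 0.0476] j [ 0.19  0.02  1.76 -0.    1.36 -0.04]
```

>>> {"method": "move_arm", "body": {"targets": [[[0, 0, 0], [0, 0, 0], 0.2], [[0, 0, 0], [0, 0, 0], 0.6], [[0, 0, 0], [0, 0, 0], 0.8], [[0, 0, 0], [0, 0, 0], 0.8], [[0, 0, 0], [0, 0, 0], 0.8], [[0, 0, -15], [0, 0, 0], 0.8], [[0, 0, -45], [0, 0, 0], 0.8], [[0, 0, -95], [0, 0, 0], 0.8], [[0, 0, -155], [0, 0, 0], 0.8], [[0, 0, -180], [0, 0, 0], 0.8], [[-60, 0, -180], [0, 0, 0], 0.8], [[-60, 0, -180], [0, 0, 0], 0.8], [[-60, 0, -180], [0, 0, 0], 0.8]]}}

```text
time: 10.4
tool_pos: [0.4723, 0.0894, 0.2271]
ee_rot: [3.141, -0.0, 1.809]
wrist_force: [0.3, -0.5, -0.3]
width: 0.0845
```

```bash
python3 -c "
from h import *
o,w=snap('wrist','w5.png')
rel([.4875,.0213,.100],173)
cv2.imwrite('pics/w5.png',cv2.resize(w[40:440,120:520],(600,600))[:,:,::-1])
for p in ([.4875,.0213,.127],[.4875,.0213,.096]): print((w2pix('wrist',p,o)-[120,40])*1.5)"
```

```text
t 10.45 shift [-70.2  -1.4 126.8] turn [  0.   -0.  -69.3] F [-0.7  0.4 -0.3] w 0.0847 tcp [0.4722 0.0898 0.2268] j [ 0.07 -0.07  1.49  0.    1.72 -0.17]
[297.20394032 437.63026822]
[297.23451709 410.55032571]
```

View pics/w5.png

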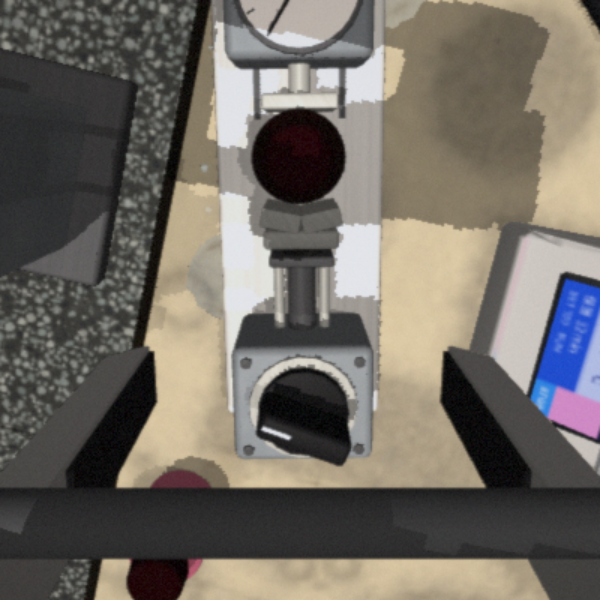

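The wrist view shows the bottle standing free in the gap, centred on the V. The needle is at zero. The knob's disc is at about (300,408), and its bar lies 20° off the tester's x axis, so world −6°.

```bash
python3 -c "
from h import *
rel([.4889,.0229,.101],173.5)"
```

```text
t 10.45 shift [-69.    0.3 125.8] turn [  0.   -0.  -69.8] F [-0.7  0.4 -0.3] w 0.0847 tcp [0.4722 0.0898 0.2268] j [ 0.07 -0.07  1.49  0.    1.72 -0.17]
```

>>> {"method": "move_arm", "body": {"targets": [[[-30, 0, 0], [0, 0, -10], 0.8], [[-69, 0, 0], [0, 0, -20], 0.8], [[-69, 0, 0], [0, 0, -30], 0.8], [[-69, 0, 0], [0, 0, -40], 0.8], [[-69, 0, 0], [0, 0, -50], 0.8], [[-69, 0, 0], [0, 0, -60], 0.8], [[-69, 0, 0], [0, 0, -70], 0.8], [[-69, 0, 40], [0, 0, -70], 0.6], [[-69, 0, 80], [0, 0, -70], 0.2], [[-69, 0, 110], [0, 0, -70], 0], [[-69, 0, 125], [0, 0, -70], 0], [[-69, 0, 125], [0, 0, -70], 0], [[-69, 0, 125], [0, 0, -70], 0]]}}

```text
time: 12.08
tool_pos: [0.4898, 0.0225, 0.1031]
ee_rot: [3.142, 0.003, 3.032]
wrist_force: [0.4, 0.2, 0.1]
width: 0.0471
```

```bash
python3 -c "
from h import *
o,w=snap('wrist','w6.png')
rel([.4889,.0229,.101],173.5)
cv2.imwrite('pics/w6.png',cv2.resize(w[100:400,120:520],(800,600))[:,:,::-1])
for p in ([.4889,.0229,.127],[.4889,.0229,.096]): print((w2pix('wrist',p,o)-[120,100])*2)"
```

```text
t 12.12 shift [1.1 0.4 2.2] turn [0.  0.2 0.2] F [0.4 0.1 0.5] w 0.0471 tcp [0.4899 0.0224 0.1032] j [-0.07 -0.    1.67 -0.    1.47 -1.53]
[403.68791663 426.94852351]
[402.65942134 370.93226844]
```

View pics/w6.png

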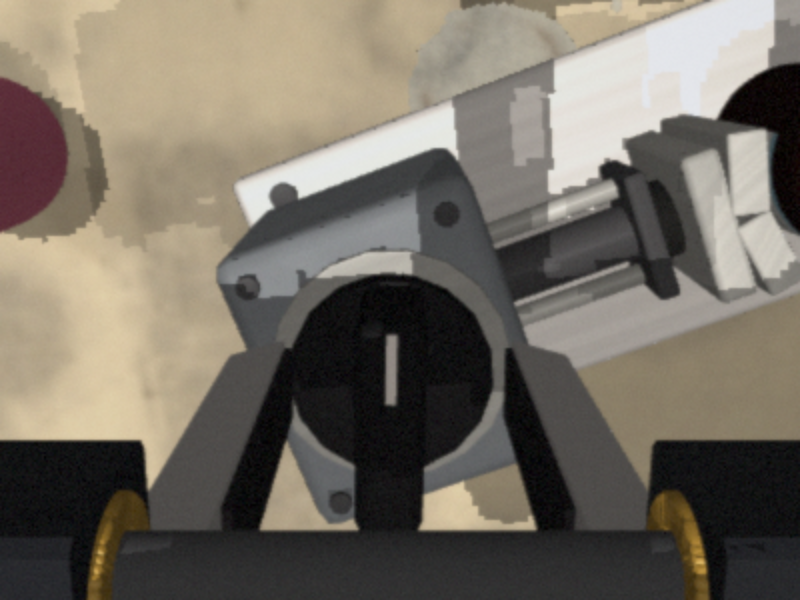

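The wrist view shows the bar lined up with the fingers at about col 391, against a finger centre of about 400. I'll shift −1.5 mm in tool y, lower a little, close, and turn 60° clockwise.

>>> {"method": "move_arm", "body": {"targets": [[[1, -1.5, 1.5], [0, 0, 0], 0], [[1, -1.5, 1.5], [0, 0, 0], -1], [[1, -1.5, 1.5], [0, 0, 0], -1], [[1, -1.5, 1.5], [0, 0, 0], -1], [[1, -1.5, 1.5], [0, 0, 0], -1], [[1, -1.5, 1.5], [0, 0, 0], -1], [[1, -1.5, 1.5], [0, 0, 0], -1]]}}

```text
time: 13.0
tool_pos: [0.4876, 0.0211, 0.1]
ee_rot: [3.141, 0.0, 3.031]
wrist_force: [0.2, 0.6, 0.6]
width: 0.0138
```

>>> {"method": "move_arm", "body": {"targets": [[[0, 0, 0], [0, 0, 5], -1], [[0, 0, 0], [0, 0, 12], -1], [[0, 0, 0], [0, 0, 20], -1], [[0, 0, 0], [0, 0, 28], -1], [[0, 0, 0], [0, 0, 36], -1], [[0, 0, 0], [0, 0, 44], -1], [[0, 0, 0], [0, 0, 52], -1], [[0, 0, 0], [0, 0, 60], -1], [[0, 0, 0], [0, 0, 60], -1]]}}

```text
time: 14.12
tool_pos: [0.49, 0.0243, 0.1001]
ee_rot: [3.133, -0.004, 1.985]
wrist_force: [6.4, 9.3, -3.1]
width: 0.014
```

```bash
python3 -c "
from h import *
o,w=snap('wrist','w7.png');_,t=snap('top','t7.png');_,s=snap('scene','s7.png')
print(o['wrist_torque'])
rel(o['tool_pos'],104)
z=np.zeros((600,800,3),np.uint8)
z[:300,:400]=cv2.resize(t[235:280,215:275],(400,300),interpolation=3)
z[:300,400:]=cv2.resize(s[305:368,258:342],(400,300),interpolation=3)
z[300:,:400]=cv2.resize(w,(400,300)); z[300:,400:]=cv2.resize(s[225:325,255:388],(400,300),interpolation=3)
cv2.imwrite('pics/c7.png',z[:,:,::-1])"
```

```text
[ 1.48292465 -1.24604161 -0.03673175]
t 14.28 shift [-0.  0. -0.] turn [ 0.4 -0.3  9.8] F [ 6.7 10.1 -3.5] w 0.0139 tcp [0.4899 0.0243 0.1   ] j [-0.07 -0.    1.68  0.01  1.46 -0.49]
```

View pics/c7.png

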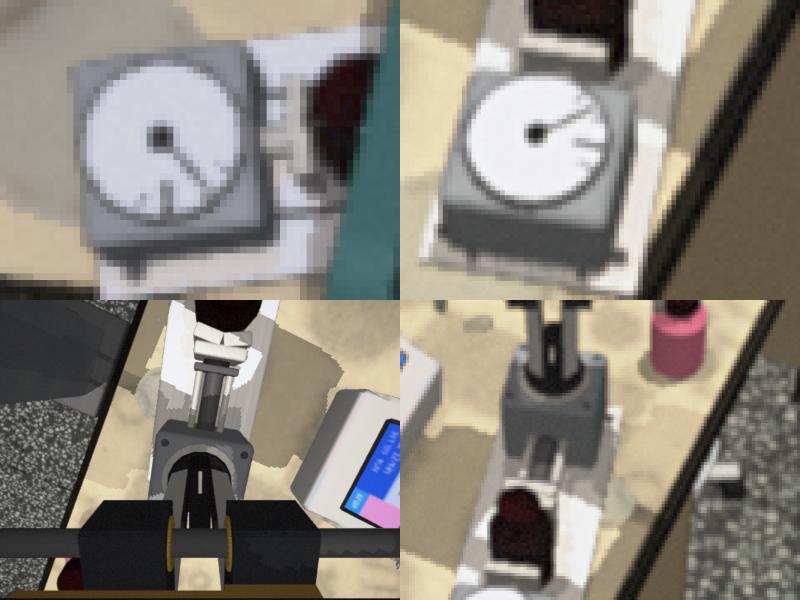

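The picture shows the bottle clamped between jaw and plate, with the needle at roughly 0.4 rad: the top-camera tip direction is (52,55) from the pivot, and the long mark points down. I'll write a needle reader using both cameras.

```bash
cat > needle.py <<'E'
from h import *
C={'top':(239.0,255.5),'scene':(286.8,332.7)}
def read(n,im):
    g=im.astype(float).mean(2).astype(np.float32); th=np.arange(-.5,1.7,.01); r=np.linspace(.008,.019,12)
    best=None
    for du in np.arange(-1,1.01,.5):
        for dv in np.arange(-1,1.01,.5):
            P=pix2w(n,C[n][0]+du,C[n][1]+dv,.07)
            phi=np.pi+1-th+np.radians(14.04)
            Q=np.array([[w2pix(n,P+[a*np.cos(p),a*np.sin(p),0]) for a in r] for p in phi]).astype(np.float32)
            v=cv2.remap(g,Q[...,0],Q[...,1],cv2.INTER_LINEAR).mean(1); v=np.convolve(np.pad(v,3,'edge'),np.ones(7)/7,'valid')
            i=v.argmin()
            if best is None or v[i]<best[0]: best=(v[i],th[i],du,dv)
    return tuple(np.round(best,2))
def needle():
    for n in C: print(n,read(n,viewer.snapshot(n)))
if __name__=='__main__':
    import sys
    for f in sys.argv[1:]:
        n={'t':'top','s':'scene'}[f[0]]; print(f,read(n,cv2.imread('pics/'+f)))
E
python3 needle.py top1.png scene1.png t7.png s7.png s4.png
python3 -c "
import cv2;print(cv2.absdiff(cv2.imread('pics/top1.png')[235:280,215:255],cv2.imread('pics/t7.png')[235:280,215:255]).mean())"
```

```text
5.805Traceback (most recent call last):
  File "needle.py", line 20, in <module>
    n={'t':'top','s':'scene'}[f[0]]; print(f,read(n,cv2.imread('pics/'+f)))
                                             ~~~~^^^^^^^^^^^^^^^^^^^^^^^^^
  File "needle.py", line 10, in read
    Q=np.array([[w2pix(n,P+[a*np.cos(p),a*np.sin(p),0]) for a in r] for p in phi]).astype(np.float32)
                 ~~~~~^^^^^^^^^^^^^^^^^^^^^^^^^^^^^^^^^
  File "h.py", line 16, in w2pix
    K,Rc,p=cam(n,o); c=Rc.T@(np.array(P)-p); q=K@[c[0],-c[1],-c[2]]; return q[:2]/q[2]
           ~~~^^^^^
  File "h.py", line 7, in cam
    m=viewer.camera_model(n); K=np.array(m['K'])
ValueError: time passes only in moves, steps and waits
```

```bash
sed -i 's/^def cam(n,o=None):/import functools\n@functools.lru_cache(None)\ndef cmod(n): return viewer.camera_model(n)\ndef cam(n,o=None):/; s/m=viewer.camera_model(n); K/m=cmod(n); K/' h.py
python3 needle.py top1.png scene1.png t7.png s7.png s4.png
```

```text
top1.png (np.float64(135.19), np.float64(0.05), np.float64(-1.0), np.float64(-1.0))
scene1.png (np.float64(149.53), np.float64(-0.12), np.float64(-1.0), np.float64(1.0))
t7.png (np.float64(147.27), np.float64(0.36), np.float64(-1.0), np.float64(-1.0))
s7.png (np.float64(169.69), np.float64(0.37), np.float64(1.0), np.float64(-1.0))
s4.png (np.float64(161.55), np.float64(-0.12), np.float64(-1.0), np.float64(1.0))
```

>>> {"method": "move_arm", "body": {"targets": [[[0, 0, 0], [0, 0, 5], -1], [[0, 0, 0], [0, 0, 10], -1], [[0, 0, 0], [0, 0, 15], -1], [[0, 0, 0], [0, 0, 20], -1], [[0, 0, 0], [0, 0, 25], -1], [[0, 0, 0], [0, 0, 28], -1], [[0, 0, 0], [0, 0, 28], -1]]}}

```text
time: 15.15
tool_pos: [0.4918, 0.0245, 0.1001]
ee_rot: [3.132, -0.008, 1.497]
wrist_force: [11.5, 9.4, -7.4]
width: 0.0136
```

```bash
python3 -c "
from needle import *
for n in C: _,im=snap(n,n[0]+'8.png'); print(n,read(n,im))
rel([.4889,.0229,.1],90)"
```

```text
top (np.float64(145.28), np.float64(0.66), np.float64(-1.0), np.float64(-1.0))
scene (np.float64(154.24), np.float64(0.79), np.float64(-1.0), np.float64(-0.5))
t 15.25 shift [-1.8 -2.8  0. ] turn [ 0.6 -0.4 -4.2] F [11.4  9.2 -7.6] w 0.0141 tcp [0.4918 0.0245 0.1001] j [-0.07 -0.    1.68  0.01  1.46  0.  ]
```

>>> {"method": "move_arm", "body": {"targets": [[[0, 0, 0], [0, 0, 4], -1], [[0, 0, 0], [0, 0, 8], -1], [[0, 0, 0], [0, 0, 12], -1], [[0, 0, 0], [0, 0, 16], -1], [[0, 0, 0], [0, 0, 16], -1]]}}

```text
time: 15.88
tool_pos: [0.4929, 0.0243, 0.1001]
ee_rot: [3.132, -0.011, 1.218]
wrist_force: [14.3, 8.7, -8.5]
width: 0.0135
```

```bash
python3 -c "
from needle import *
for n in C: _,im=snap(n,n[0]+'9.png'); print(n,read(n,im))
rel([.4889,.0229,.1],76)
t=cv2.imread('pics/t9.png');s=cv2.imread('pics/s9.png');z=np.zeros((300,800,3),np.uint8)
z[:,:400]=cv2.resize(t[235:280,215:275],(400,300),interpolation=3)
z[:,400:]=cv2.resize(s[305:368,258:342],(400,300),interpolation=3)
cv2.imwrite('pics/c9.png',z)"
```

```text
top (np.float64(138.47), np.float64(0.9), np.float64(-0.5), np.float64(1.0))
scene (np.float64(129.85), np.float64(1.05), np.float64(1.0), np.float64(-0.5))
t 15.97 shift [-2.7 -3.2  0. ] turn [ 0.6 -0.6 -6.2] F [14.5  9.1 -8.7] w 0.0138 tcp [0.4929 0.0243 0.1001] j [-0.07 -0.    1.68  0.01  1.46  0.28]
```

View pics/c9.png

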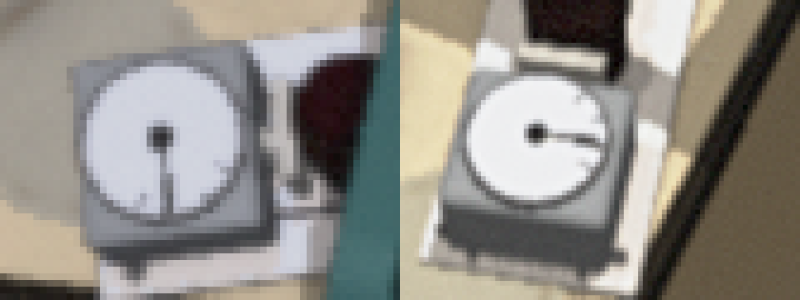

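The needle lies almost on the long thick mark in the top crop, and just short of it in the scene crop. I'll release and check from close up.

>>> {"method": "move_arm", "body": {"targets": [[[0, 0, 0], [0, 0, 0], -0.5], [[0, 0, 0], [0, 0, 0], 0], [[0, 0, 0], [0, 0, 0], 0], [[0, 0, 0], [0, 0, 0], 0], [[0, 0, -20], [0, 0, 0], 0], [[0, 0, -60], [0, 0, 0], 0], [[0, 0, -120], [0, 0, 0], 0], [[60, 0, -120], [0, 0, -10], 0], [[100, 0, -120], [0, 0, -20], 0], [[100, 0, -120], [0, 0, -30], 0], [[100, 0, -120], [0, 0, -30], 0], [[100, 0, -120], [0, 0, -30], 0]]}}

```text
time: 17.48
tool_pos: [0.5222, 0.1143, 0.2199]
ee_rot: [-3.142, 0.0, 1.737]
wrist_force: [-1.0, 0.4, -0.8]
width: 0.0468
```

```bash
python3 -c "
from needle import *
for n in C: _,im=snap(n,n[0]+'10.png'); print(n,read(n,im))
o,w=snap('wrist','w10.png')
rel([.4889,.0229,.1],76)
O=np.array([.455,.150,0]);M=R.from_euler('z',14.04,degrees=True).as_matrix()
u,v=w2pix('wrist',O+M@[.003,.078,.067],o);print(u,v);u,v=int(u),int(v)
cv2.imwrite('pics/c10.png',cv2.resize(w[max(0,v-60):v+140,max(0,u-100):u+100],(600,600),interpolation=3)[:,:,::-1])"
```

```text
top (np.float64(52.94), np.float64(-0.32), np.float64(-1.0), np.float64(1.0))
scene (np.float64(99.83), np.float64(1.04), np.float64(1.0), np.float64(-0.5))
t 17.62 shift [-84.4 -48.1 120.1] turn [ 0.   0.  23.6] F [ 0.5 -1.1 -0. ] w 0.0469 tcp [0.5222 0.1142 0.2201] j [ 0.11  0.05  1.38 -0.    1.71 -0.06]
232.36770834736203 50.56310241321248
```

View pics/c10.png

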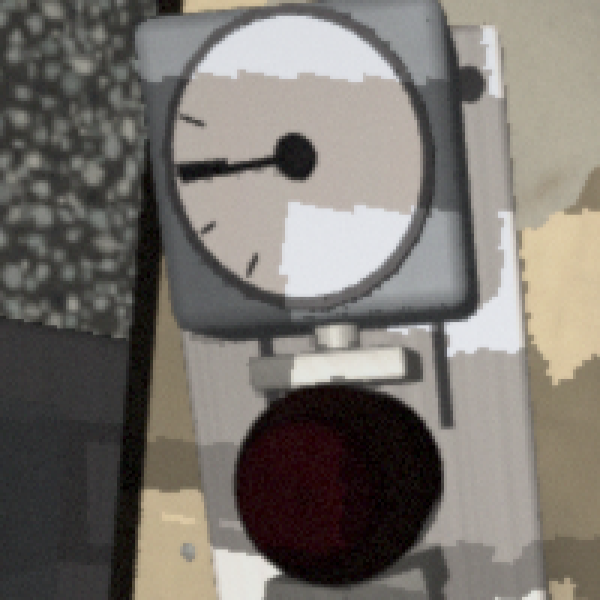

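The close view shows the needle lying over the long thick mark: pivot (295,156), mark about (180–228,170). The bottle stands centred between jaw and plate, and the gripper is clear. Handing in.

```bash
python3 -c "
from h import *
print(order.close_job())"
```

```text
the job is handed in; nothing more can be done
None
```

The tall bottle is clamped upright in the tester with the needle on the long thick mark, and I handed the job in at about 17.6 s of the 58 s allowed. I gripped the bottle by its body, stood it in the gap and let go. Then I turned the knob about 104° clockwise in one grip, let go and moved the gripper clear.

- **Needle:** in the last close wrist picture it lies over the long thick mark, about 1.0 rad by eye. The scene camera reader gave 1.04.
- **Readings that disagreed:** just before release the two automatic readings were 0.90 (top) and 1.05 (scene). After release the top camera's reading was -0.32. I took that to be the arm blocking its view and did not use it. The highest reading at any check was 1.05; I only checked between turns.
- **Bottle:** it looks upright and centred between jaw and plate in the last picture. I estimated its position by eye and did not measure it after clamping.
- **Tester position:** the top and wrist cameras disagreed by 1–4 mm on where the tester stands. I placed the bottle between the two estimates, well inside the 10 mm allowed.
- **Other bottles and cup:** I never knowingly touched them, but I did not measure them again at the end.

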